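# Hold a lens barrel in the V-block of a lens test bench

## Task

Get the lens test bench ready for a reading: first press the lamp housing's open lid down until it snaps shut, then take the long lens barrel with a ring at each end from its rest and lay it in the steel V-block, with both end rings clear of the block. Do not drop it in or ram it; keep it pressed firmly down onto both faces of the V, and finish while still holding it there. Leave everything else on the bench where it is.

Things in the scene. Friction and masses are not known exactly. Their poses are not given: they have to be found in the camera images.
- lamp_lid (a joint): Angle of the lamp housing's lid, rad: 0 shut, 0.75 to 1.0 at the start, 1.15 wide open. Stiff hinge: the lid stays where it is left; at about 0.1 it meets a sprung catch that takes about 10 N down at the free edge to pass, then keeps it shut. Grey plate 92 mm wide, 8 mm thick, 111 mm from hinge to free edge plus a 15 mm finger tab; hinge on the housing's far top edge, free edge to the robot.
- lid_hinge (a point): Middle of the lid's hinge line, 112 mm above the table, on the far top edge of the grey lamp housing (110 x 90 mm, 112 mm high). Its frame is fixed: x away from the robot's side, y along the hinge and the beam, z up. When shut, the lid reaches from here along -x, its upper face 8 mm above this point.
- lid_edge (a point): Point on the lid's upper (outer) face, 100 mm from the hinge line, in the middle of the lid's width: a good place to push. Turns with the lid.
- v_seat (a point): Middle of the long barrel's axis once fully seated in the steel V-block, 85 mm above the table. y along the V, x across, z up. Block 92 x 64 mm, 90 degree V, lips level with the axis; the middle 44 mm is an open gap, 43 mm deep below the axis, for fingers. Lamp port tube 105 mm off along +y, detector (top 23 mm above the axis) 115 mm along -y. A push of 12 to 20 N seats the barrel firmly.
- v_near: The V-block's sloping face on the robot's side (-x), at both ends of the gap: ground, lightly oiled steel, slippery (friction about 0.2), so a barrel that is free to shift centres itself; one held stiffly off centre bears on one face only. Origin in the middle of the block's underside, 73 mm below v_seat.
- v_far: The V-block's sloping face on the side away from the robot (+x). Origin as v_near.
- long_lens: The long barrel to move: smooth black tube 32 mm in diameter, 112 mm long, plus a dark ring 38 mm in diameter, 8 mm long, at each end; 0.15 to 0.29 kg. Origin mid-axis, y along the axis; either way round is right. It lies level on one of two white rests (base 70 x 110 mm, 6 mm thick; two notched supports 48 mm apart, middle free for fingers), axis 45 mm above the table.
- hood_lens: The other lens barrel, on the other white rest, not needed: tube 32 mm in diameter, 76 mm long, with one wide hood 50 mm in diameter and 20 mm long at one end only. Origin on the axis in the middle of the tube.
- lens_cap: Bystander: black lens cap 36 mm in diameter, 10 mm high, lying on the table. Origin under its centre.
- screwdriver: Bystander: screwdriver 150 mm long lying on the table.
- alcohol: Bystander: clear bottle 60 mm in diameter, 150 mm high. Origin under its centre.
- tube_rack: Bystander: white rack with small tubes, 90 x 160 mm, 51 mm high. Origin under its centre.
- beaker: Bystander: clear beaker 68 mm in diameter, 85 mm high. Origin under its centre.
Things that resemble listed ones, but are neither listed nor needed, are in the scene too. What is shaped like the long_lens but green is not meant.

How it is judged:
By the outcome, as a careful person would: the job done as asked, in the order asked, and still so for the second after the job is handed in, while the arm keeps its last pose, push and grip.
It also fails if it takes over 58 s, if anything falls off the work surface, if the arm or the gripper's body presses on something with over 40 N, if the wrist force passes 120 N, or if a joint passes its speed limit or range.

## Robot

A 6-joint arm with a two-finger parallel gripper is mounted at the origin on the work surface. World frame = base frame: x ahead of the robot, y to its left, z up, the work surface at z = 0. Lengths are in m, angles in rad, forces in N, time in s.
With the tool pointing down it reaches from about 0.35 to 0.85 m from the base axis. Payload 8.1 kg.
Tool frame: the origin (TCP) lies midway between the tips of the shut fingers; the grasp point (between the pads) lies 19 mm behind it (robot.tcp_to_grasp is the distance from the TCP to the grasp point, in m); z points along the fingers, y is the direction in which the jaws open and shut (so a half turn about z gives the same grasp; the last joint's range is limited). The gripper opens to 93 mm and grips with 3 to 60 N. Pads are 15 mm wide; open, the fingers measure 128 mm over their backs; the gripper's body (75 mm by 188 mm) begins 65 mm behind the grasp point.
Start: joints at [1.164, 0.13, 1.488, -0, 1.523, -0.085], TCP at [0.19, 0.569, 0.219] pointing down, gripper open.
Joint ranges: [-2.96, 2.96], [-0.89, 2.26], [0.02, 2.5], [-1.34, 4.48], [0, 2.73], [-2.66, 2.66]. Speed limits (rad/s): [2.39, 2.39, 2.79, 3.14, 3.14, 3.14].

## Interface

Orientations are given as a rotation vector (axis times angle).
In Python, from plant import robot gives the robot as it stands.
- The arm moves only by the tool send_rows, never from a script. Its argument "series" is a list of rows, each an object of numbers: "wx", "wy", "wz": the turn, a rotation vector about the world's x, y, z in rad; "dx", "dy", "dz": the shift along the world's x, y, z in cm; "fingers": the closure in counts, from 0 (fully open) to 255 (shut). In form: [{"wx": .., "wy": .., "wz": .., "dx": .., "dy": .., "dz": .., "fingers": ..}, ...]. A call has 1 to 20 rows; each row shifts and turns the pose as measured when the row begins; what a row does not reach is not made up. A row lasts 1/12 s, in which the tool goes at most 41.7 mm and 7.16 degrees, less where a joint would pass 70% of its speed; a pose out of reach is approached as far as the arm can. A call is refused whole if a number of a shift passes 4.17 or a number of a turn 0.125, either way. A call with a gripper value outside its range is refused whole. The fingers move at their own pace and stop on an object; "newtons" is the grip in N (left out, the last holds). Time passes only in rows, so rows that do not move let the fingers close. It gives the time, the measured TCP pose, the force and the opening at its end, in the units of the state.
- robot.read_state(): the state, without advancing time (a new reading comes with each control period).
- robot.read_camera(name): name is "scene" or "top" or "wrist"; returns the picture (480x640x3 uint8, red, green, blue); there is no depth.
- robot.camera_info(name): a dict with "intrinsics" (3x3 intrinsics, pixels), "k1" (the pictures are not rectified: a ray, as slopes to the right and down, at radius r is drawn at 1 + k1 r^2 times it, then the intrinsics apply), "extrinsics" (4x4, takes a point from world to camera coordinates); the wrist camera has in their place "tool_from_camera" (4x4, takes a point from camera to tool coordinates, whose origin is the TCP and whose axes are the flange's). Camera axes: x right, y up, looking along -z (the intrinsics and any distortion apply to the point x, -y, -z); pixel columns grow to the right and rows downward; lengths in m; the calibration is good to about 2 mm. A picture is of the moment at which its call begins: read the wrist's pose just before it. camera_info takes no time and is no camera call.
- robot.close_job(): hands the job in, once; it reports no verdict.
The state is a dict: "t": time; "q": joint angles; "dq": joint speeds; "joint_torque": joint torques, N m; "tool_pos": TCP position; "orientation": TCP orientation; "force": force on the tool from outside, world axes, zero at the start; "wrist_torque": the same for the moment, N m; "opening": finger opening in m.
Only numpy, scipy, OpenCV 4.12 (cv2) and the standard library are available. Lean on these libraries where they do the work, as an engineer would, in place of code of your own. Each camera call takes 0.05 s, during which the arm holds its last target.

## Working session

There is one attempt and no reset: what is moved stays moved. The work goes in short steps, Python scripts to look and compute and a tool call to move; the robot and the scene stay as the last step left them, time stands still between calls to the robot, and variables do not carry over. Pictures are saved under pics/ and viewed, and the job is handed in when it is done.

Besides the shell and the picture viewer there is one more tool, called after "Emit:" in YAML: its name, and indented under it one key for each argument. send_rows: Moves the arm, as the interface text tells. Its arguments: {"type":"object","properties":{"series":{"type":"array","items":{"type":"object","properties":{"wx":{"type":"number"},"wy":{"type":"number"},"wz":{"type":"number"},"dx":{"type":"number"},"dy":{"type":"number"},"dz":{"type":"number"},"fingers":{"type":"number"}}}},"newtons":{"type":"number"}},"required":["series"]}

```bash
ls; mkdir -p pics; python3 - <<'E'
from plant import robot
import cv2
s=robot.read_state(); print(s)
for n in ("scene","top","wrist"):
    i=robot.camera_info(n); print(n,i)
for n in ("scene","top"):
    im=robot.read_camera(n); cv2.imwrite(f"pics/{n}0.png",im[:,:,::-1])
E
```

```text
pics
{'t': 0.0, 'q': array([ 1.16359006e+00,  1.30963711e-01,  1.48890219e+00,  8.24933299e-06,
        1.52287930e+00, -8.54246548e-02]), 'dq': array([-0.0003498 , -0.0011081 ,  0.00130196, -0.00078381,  0.00033851,
       -0.00125726]), 'joint_torque': array([-3.09478446e-04, -5.53644562e+01, -4.85603249e+01,  6.85811648e-02,
        1.28940535e-01, -1.06508458e-04]), 'tool_pos': array([0.18961226, 0.56890152, 0.21791241]), 'orientation': array([-5.03229753e-01, -3.10073302e+00,  1.75245772e-03]), 'force': array([ 0.21051046, -0.19881371,  0.04775275]), 'wrist_torque': array([-0.0179848 , -0.02102818,  0.03399705]), 'opening': 0.09254206521886212}
scene {'intrinsics': array([[474.18409049,   0.        , 322.06455443],
       [  0.        , 474.18409049, 242.70412339],
       [  0.        ,   0.        ,   1.        ]]), 'k1': -0.12104548323288984, 'extrinsics': array([[ 0.11085711,  0.99380725,  0.0076065 , -0.01736908],
       [-0.8149426 ,  0.0865191 ,  0.57304712,  0.35035757],
       [ 0.56884027, -0.06972521,  0.81948712, -1.53366448],
       [ 0.        ,  0.        ,  0.    
[... 348 characters left out ...]
50228504],
       [-0.14506635, -0.00579308,  0.98940497, -1.15498032],
       [ 0.        ,  0.        ,  0.        ,  1.        ]])}
wrist {'intrinsics': array([[369.29146582,   0.        , 320.3946431 ],
       [  0.        , 369.29146582, 241.08026302],
       [  0.        ,   0.        ,   1.        ]]), 'k1': -0.06365968736738295, 'tool_from_camera': array([[-7.79803148e-04,  9.55584954e-01,  2.94714758e-01,
         8.32867404e-02],
       [ 9.99999502e-01,  5.61786931e-04,  8.24416204e-04,
        -8.79229423e-04],
       [ 6.22232821e-04,  2.94715254e-01, -9.55584916e-01,
        -1.65264990e-01],
       [ 0.00000000e+00,  0.00000000e+00,  0.00000000e+00,
         1.00000000e+00]])}
```

View pics/scene0.png

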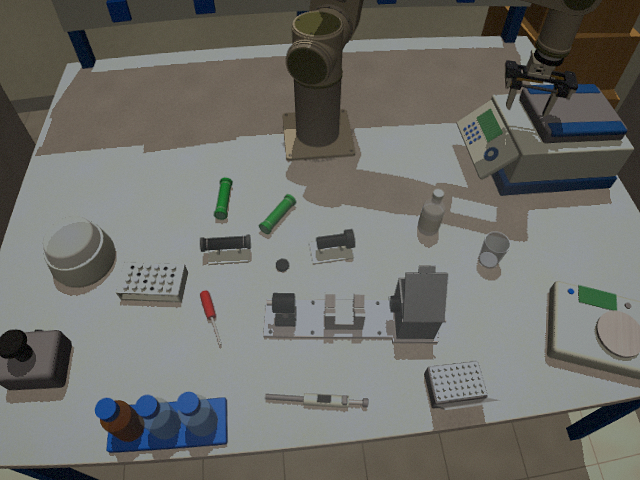

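View pics/top0.png

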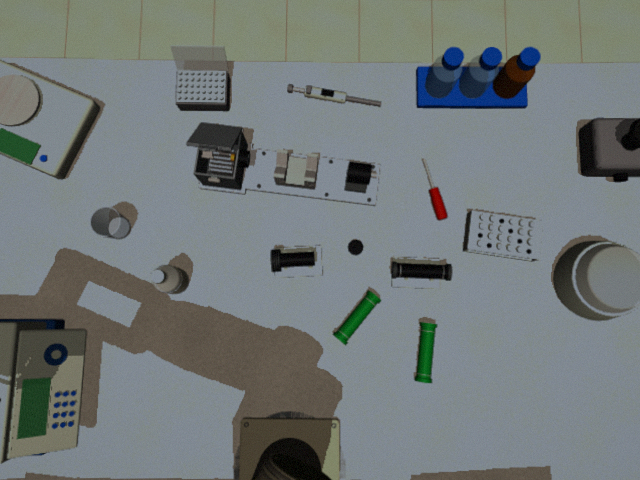

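The long lens (black, ring at each end) is at top (421,270) and scene (226,243). These could be taken for it:
- hood_lens: top (295,259), scene (335,240), one wide hood only
- green barrels: top (358,317) and (426,350), scene (277,214) and (223,198)

The lamp lid is open at top (220,136), and the V-block is at top (298,170). Next I'll look at close crops.

```bash
cat > h.py <<'E'
import numpy as np, cv2
from plant import robot
def und(n,px):
    i=robot.camera_info(n); K=i["intrinsics"]; k=i["k1"]
    p=np.atleast_2d(np.array(px,float)); d=np.c_[(p[:,0]-K[0,2])/K[0,0],(p[:,1]-K[1,2])/K[1,1]]
    u=d.copy()
    for _ in range(30): u=d/(1+k*(u**2).sum(1,keepdims=True))
    return u
def pose():
    s=robot.read_state(); T=np.eye(4); T[:3,:3]=cv2.Rodrigues(np.array(s["orientation"]))[0]; T[:3,3]=s["tool_pos"]; return T
def c2w(n,T=None):
    i=robot.camera_info(n)
    return T@i["tool_from_camera"] if n=="wrist" else np.linalg.inv(i["extrinsics"])
def rays(n,px,T=None):
    M=c2w(n,T); u=und(n,px); d=np.c_[u[:,0],-u[:,1],-np.ones(len(u))]@M[:3,:3].T
    return M[:3,3],d
def plane(n,px,z,T=None):
    o,d=rays(n,px,T); return o+d*((z-o[2])/d[:,2])[:,None]
def tri(n1,p1,n2,p2,T1=None,T2=None):
    out=[]
    for a,b in zip(np.atleast_2d(p1),np.atleast_2d(p2)):
        o1,d1=rays(n1,a,T1);o2,d2=rays(n2,b,T2);d1=d1[0];d2=d2[0]
        s=np.linalg.lstsq(np.c_[d1,-d2],o2-o1,rcond=None)[0]
        A=o1+s[0]*d1;B=o2+s[1]*d2; out.append(np.r_[(A+B)/2,np.linalg.norm(A-B)])
    return np.array(out)
def proj(n,P,T=None):
    i=robot.camera_info(n);K=i["intrinsics"];M=np.linalg.inv(c2w(n,T))
    p=np.atleast_2d(P)@M[:3,:3].T+M[:3,3]; u=np.c_[p[:,0],-p[:,1]]/-p[:,2:]
    u=u*(1+i["k1"]*(u**2).sum(1,keepdims=True)); return u@np.diag([K[0,0],K[1,1]])+[K[0,2],K[1,2]]
def crop(im,x0,y0,x1,y1,s,f,g=1.0):
    c=cv2.resize(im[y0:y1,x0:x1],None,fx=s,fy=s,interpolation=cv2.INTER_CUBIC)
    c=(255*(c/255.)**g).astype(np.uint8)
    for x in range((x0+19)//20*20,x1,20):
        cv2.putText(c,str(x),(int((x-x0)*s),10),0,.35,(0,0,255),1);cv2.line(c,(int((x-x0)*s),12),(int((x-x0)*s),18),(0,0,255),1)
    for y in range((y0+19)//20*20,y1,20):
        cv2.putText(c,str(y),(0,int((y-y0)*s)),0,.35,(0,0,255),1)
    cv2.imwrite(f,c)
E
python3 - <<'E'
from h import *
t=cv2.imread("pics/top0.png");s=cv2.imread("pics/scene0.png")
crop(t,180,110,390,210,3.8,"pics/c1.png",.6)
crop(s,250,250,450,350,4,"pics/c2.png",.7)
crop(t,380,250,480,300,7,"pics/c3.png",.5)
# lens
b,g,r=cv2.split(t.astype(int))
m=((t.max(2)<70)).astype(np.uint8); m[:,:385]=0;m[:,460:]=0;m[:255]=0;m[288:]=0
c=max(cv2.findContours(m,0,2)[0],key=cv2.contourArea)
R=cv2.minAreaRect(c);print(R)
P=cv2.boxPoints(R);print(P);print(plane("top",P,0.05)); print(plane("top",[R[0]],0.05))
m=((s.max(2)<75)).astype(np.uint8); m[:,:195]=0;m[:,258:]=0;m[:230]=0;m[254:]=0
c=max(cv2.findContours(m,0,2)[0],key=cv2.contourArea)
R2=cv2.minAreaRect(c);print(R2);print(cv2.boxPoints(R2))
print(tri("top",R[0],"scene",R2[0]))
E
```

```text
((420.8701477050781, 270.46685791015625), (60.54778289794922, 16.083005905151367), 3.012787342071533)
[[390.21545 276.9061 ]
 [391.06073 260.8453 ]
 [451.52484 264.02762]
 [450.67957 280.0884 ]]
[[ 0.41828568 -0.21860771  0.05      ]
 [ 0.45402197 -0.22084343  0.05      ]
 [ 0.4484722  -0.35442083  0.05      ]
 [ 0.412871   -0.35158895  0.05      ]]
[[ 0.43335935 -0.28649581  0.05      ]]
((224.87557983398438, 244.55050659179688), (16.116138458251953, 49.83475112915039), 86.34777069091797)
[[199.4955  238.09605]
 [249.22905 234.92155]
 [250.25566 251.00496]
 [200.52211 254.17946]]
[[ 0.43416381 -0.28755769  0.0410989   0.00135131]]
```

View pics/c1.png

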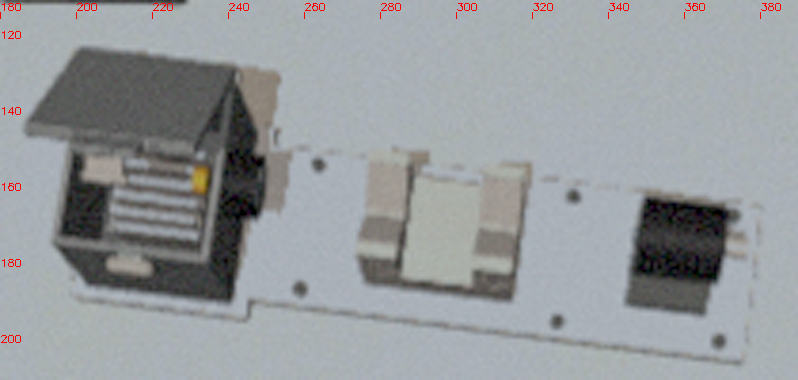

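View pics/c2.png

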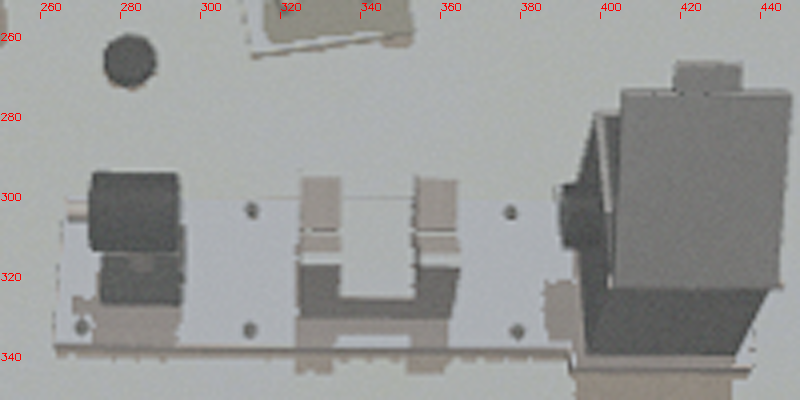

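View pics/c3.png

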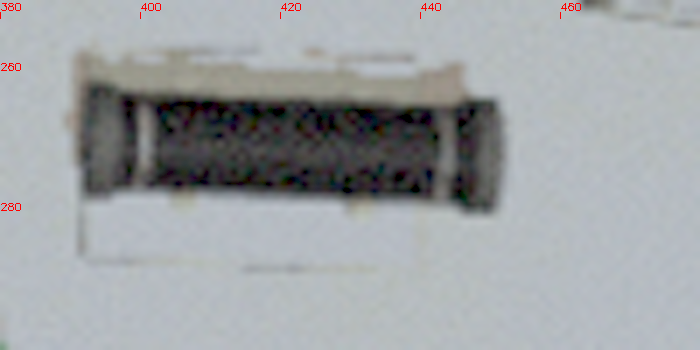

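The crop shows a black tube with a ring at both ends, so this is long_lens. Next: lid and V-block geometry.

```bash
python3 - <<'E'
from h import *
np.set_printoptions(precision=4,suppress=True)
L=tri("top",[(186.6,144.2),(233,149.5),(201,122.6),(243.2,127.1)],"scene",[(446,273),(405,273),(444,321.5),(402,321.5)])
print(L)
# V block far lip top outer corners
print("V top far",plane("top",[(276.8,150),(319.5,153.4)],.085))
# scene: x 326..., scene far lip edge / near lip edge corners
print("V scene near/far",plane("scene",[(325,294.5),(364,295.3),(325,316.5),(364.5,316.5)],.085))
# base plate bolts
print(plane("top",[(263.5,152.7),(330.5,161),(258.7,186.2),(326.3,194.8),(368.7,200)],.012))
print(plane("scene",[(310.5,303),(376,303.5),(310,333),(377,333.5)],.012))
E
```

```text
[[0.6695 0.2082 0.196  0.0004]
 [0.66   0.1173 0.1965 0.0054]
 [0.7454 0.2011 0.1164 0.003 ]
 [0.7355 0.1085 0.1185 0.0025]]
V top far [[ 0.6955  0.0359  0.085 ]
 [ 0.6887 -0.0592  0.085 ]]
V scene near/far [[ 0.6325 -0.0469  0.085 ]
 [ 0.6444  0.0431  0.085 ]
 [ 0.6887 -0.0533  0.085 ]
 [ 0.6984  0.0356  0.085 ]]
[[ 0.7121  0.0733  0.012 ]
 [ 0.6935 -0.0855  0.012 ]
 [ 0.6307  0.0826  0.012 ]
 [ 0.6118 -0.0763  0.012 ]
 [ 0.6003 -0.1754  0.012 ]]
[[ 0.6128 -0.0797  0.012 ]
 [ 0.6317  0.0813  0.012 ]
 [ 0.6927 -0.0888  0.012 ]
 [ 0.7115  0.0699  0.012 ]]
```

The bench is turned about -0.117 rad. V-seat is near (0.664, -0.004), the hinge near (0.735, 0.156), and the lid at about 0.80 rad. Now I'll move above the lid and close the fingers on the way.

Emit:
send_rows:
  series:
    - {"dz":3,"fingers":255}
    - {"dx":3,"dy":-2.5,"dz":0.3,"wz":-0.085,"fingers":255}
    - {"dx":3,"dy":-2.5,"dz":0.3,"wz":-0.085,"fingers":255}
    - {"dx":3,"dy":-2.5,"dz":0.3,"wz":-0.085,"fingers":255}
    - {"dx":3,"dy":-2.5,"dz":0.3,"wz":-0.085,"fingers":255}
    - {"dx":3,"dy":-2.5,"dz":0.3,"wz":-0.085,"fingers":255}
    - {"dx":3,"dy":-2.5,"dz":0.3,"wz":-0.085,"fingers":255}
    - {"dx":3,"dy":-2.5,"dz":0.3,"wz":-0.085,"fingers":255}
    - {"dx":3,"dy":-2.5,"dz":0.3,"wz":-0.085,"fingers":255}
    - {"dx":3,"dy":-2.5,"dz":0.3,"wz":-0.085,"fingers":255}
    - {"dx":3,"dy":-2.5,"dz":0.3,"wz":-0.085,"fingers":255}
    - {"dx":3,"dy":-2.5,"dz":0.3,"wz":-0.085,"fingers":255}
    - {"dx":3,"dy":-2.5,"dz":0.3,"wz":-0.085,"fingers":255}
    - {"dx":3,"dy":-2.5,"dz":0.3,"wz":-0.085,"fingers":255}
    - {"dx":3,"dy":-2.5,"dz":0.3,"wz":-0.085,"fingers":255}
    - {"dx":3,"dy":-2.5,"dz":0.3,"wz":-0.085,"fingers":255}
    - {"dx":3,"dy":-2.5,"dz":0.3,"wz":-0.085,"fingers":255}
    - {"fingers":255}

```text
schema error: expected keys wx, wy, wz, dx, dy, dz, fingers
```

Emit:
send_rows:
  series:
    - {"wx":0,"wy":0,"wz":0,"dx":0,"dy":0,"dz":3,"fingers":255}
    - {"wx":0,"wy":0,"wz":-0.085,"dx":3,"dy":-2.5,"dz":0.3,"fingers":255}
    - {"wx":0,"wy":0,"wz":-0.085,"dx":3,"dy":-2.5,"dz":0.3,"fingers":255}
    - {"wx":0,"wy":0,"wz":-0.085,"dx":3,"dy":-2.5,"dz":0.3,"fingers":255}
    - {"wx":0,"wy":0,"wz":-0.085,"dx":3,"dy":-2.5,"dz":0.3,"fingers":255}
    - {"wx":0,"wy":0,"wz":-0.085,"dx":3,"dy":-2.5,"dz":0.3,"fingers":255}
    - {"wx":0,"wy":0,"wz":-0.085,"dx":3,"dy":-2.5,"dz":0.3,"fingers":255}
    - {"wx":0,"wy":0,"wz":-0.085,"dx":3,"dy":-2.5,"dz":0.3,"fingers":255}
    - {"wx":0,"wy":0,"wz":-0.085,"dx":3,"dy":-2.5,"dz":0.3,"fingers":255}
    - {"wx":0,"wy":0,"wz":-0.085,"dx":3,"dy":-2.5,"dz":0.3,"fingers":255}
    - {"wx":0,"wy":0,"wz":-0.085,"dx":3,"dy":-2.5,"dz":0.3,"fingers":255}
    - {"wx":0,"wy":0,"wz":-0.085,"dx":3,"dy":-2.5,"dz":0.3,"fingers":255}
    - {"wx":0,"wy":0,"wz":-0.085,"dx":3,"dy":-2.5,"dz":0.3,"fingers":255}
    - {"wx":0,"wy":0,"wz":-0.085,"dx":3,"dy":-2.5,"dz":0.3,"fingers":255}
    - {"wx":0,"wy":0,"wz":-0.085,"dx":3,"dy":-2.5,"dz":0.3,"fingers":255}
    - {"wx":0,"wy":0,"wz":-0.085,"dx":3,"dy":-2.5,"dz":0.3,"fingers":255}
    - {"wx":0,"wy":0,"wz":-0.085,"dx":3,"dy":-2.5,"dz":0.3,"fingers":255}
    - {"wx":0,"wy":0,"wz":0,"dx":0,"dy":0,"dz":0,"fingers":255}

```text
t: 1.6
tool_pos: [0.6793, 0.1414, 0.2843]
orientation: [-2.391, -2.012, 0.022]
force: [0.4, 0.6, -1.4]
opening: 0.0004
```

```bash
python3 - <<'E'
from h import *
np.set_printoptions(precision=4,suppress=True)
T=pose();print(T, robot.read_state()["q"])
im=robot.read_camera("wrist"); cv2.imwrite("pics/w1.png",im[:,:,::-1])
E
```

```text
[[ 0.1707  0.9851 -0.0216  0.6793]
 [ 0.9853 -0.1707  0.0037  0.1414]
 [-0.     -0.0219 -0.9998  0.2843]
 [ 0.      0.      0.      1.    ]] [0.1278 0.3975 1.0567 0.0065 1.7084 0.3002]
```

View pics/w1.png

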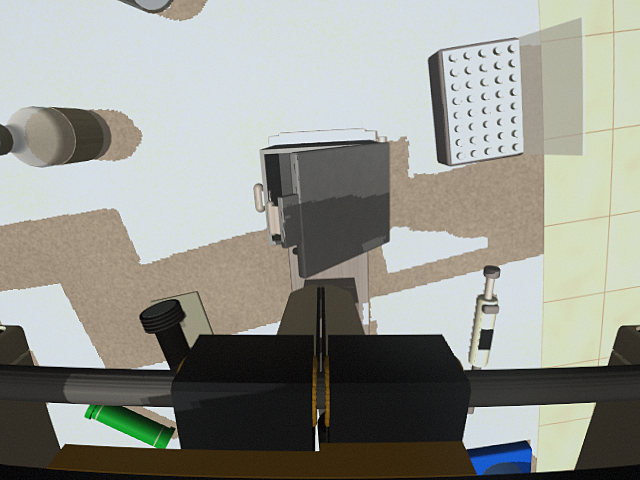

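```bash
python3 - <<'E'
from h import *
np.set_printoptions(precision=4,suppress=True)
im=cv2.imread("pics/w1.png");crop(im,240,120,410,320,3,"pics/c4.png",.7)
T=pose()
print(plane("wrist",[(300,278),(297,153)],.196,T));print(plane("wrist",[(390,243),(389,143)],.1175,T))
E
```

```text
[[0.6554 0.1215 0.196 ]
 [0.6699 0.2111 0.196 ]]
[[0.7335 0.1116 0.1175]
 [0.7432 0.2025 0.1175]]
```

View pics/c4.png

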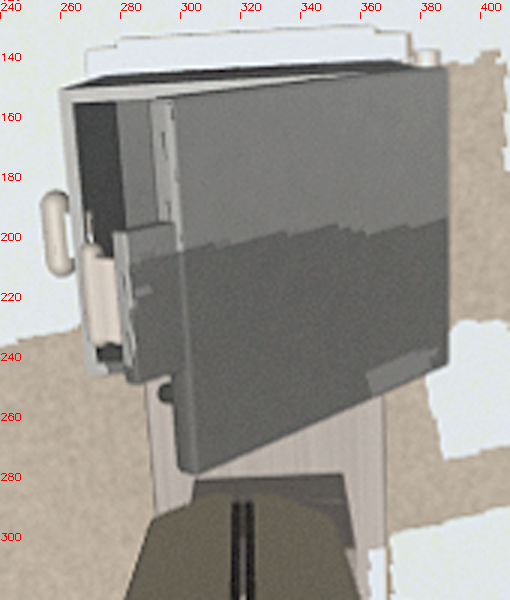

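Emit:
send_rows:
  series:
    - {"wx":0,"wy":-0.02,"wz":0.05,"dx":-0.2,"dy":2.2,"dz":-2.5,"fingers":255}
    - {"wx":0,"wy":0,"wz":0,"dx":-0.2,"dy":0,"dz":-3,"fingers":255}
    - {"wx":0,"wy":0,"wz":0,"dx":0,"dy":0,"dz":-1,"fingers":255}
    - {"wx":0,"wy":0,"wz":0,"dx":0,"dy":0,"dz":0,"fingers":255}

```text
t: 1.98
tool_pos: [0.6731, 0.1662, 0.2169]
orientation: [-2.34, -2.087, -0.002]
force: [-0.5, -0.4, -0.5]
opening: 0.0007
```

Emit:
send_rows:
  series:
    - {"wx":0,"wy":0,"wz":0,"dx":0,"dy":0,"dz":-1,"fingers":255}
    - {"wx":0,"wy":0,"wz":0,"dx":0,"dy":0,"dz":-1,"fingers":255}
    - {"wx":0,"wy":0,"wz":0,"dx":-0.2,"dy":0,"dz":-0.7,"fingers":255}
    - {"wx":0,"wy":0,"wz":0,"dx":-0.4,"dy":0.05,"dz":-0.7,"fingers":255}
    - {"wx":0,"wy":0,"wz":0,"dx":-0.4,"dy":0.05,"dz":-0.7,"fingers":255}

```text
t: 2.4
tool_pos: [0.6641, 0.1688, 0.1789]
orientation: [-2.341, -2.092, -0.011]
force: [0.1, 0.6, 0.9]
opening: 0.001
```

Emit:
send_rows:
  series:
    - {"wx":0,"wy":0,"wz":0,"dx":-0.5,"dy":0,"dz":-0.8,"fingers":255}
    - {"wx":0,"wy":0,"wz":0,"dx":-0.5,"dy":0,"dz":-0.8,"fingers":255}
    - {"wx":0,"wy":0,"wz":0,"dx":-0.4,"dy":0,"dz":-0.8,"fingers":255}
    - {"wx":0,"wy":0,"wz":0,"dx":-0.3,"dy":0,"dz":-0.8,"fingers":255}

```text
t: 2.73
tool_pos: [0.6468, 0.1697, 0.1474]
orientation: [-2.342, -2.093, -0.019]
force: [1.1, -0.3, -0.7]
opening: 0.0008
```

Emit:
send_rows:
  series:
    - {"wx":0,"wy":0,"wz":0,"dx":-0.2,"dy":-0.1,"dz":-0.7,"fingers":255}
    - {"wx":0,"wy":0,"wz":0,"dx":-0.1,"dy":0,"dz":-0.7,"fingers":255}
    - {"wx":0,"wy":0,"wz":0,"dx":-0.1,"dy":0,"dz":-0.6,"fingers":255}

```text
t: 2.98
tool_pos: [0.642, 0.1689, 0.1262]
orientation: [2.342, 2.094, 0.021]
force: [-0.7, 0.1, 7.1]
opening: 0.0003
```

```bash
python3 - <<'E'
from h import *
for n,b in (("scene",(360,230,480,350)),("wrist",(0,0,640,480))):
    im=robot.read_camera(n)[:,:,::-1]; crop(im,*b,5 if n=="scene" else 1,f"pics/{n}2.png",.7)
E
```

```text
(no output)
```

View pics/scene2.png

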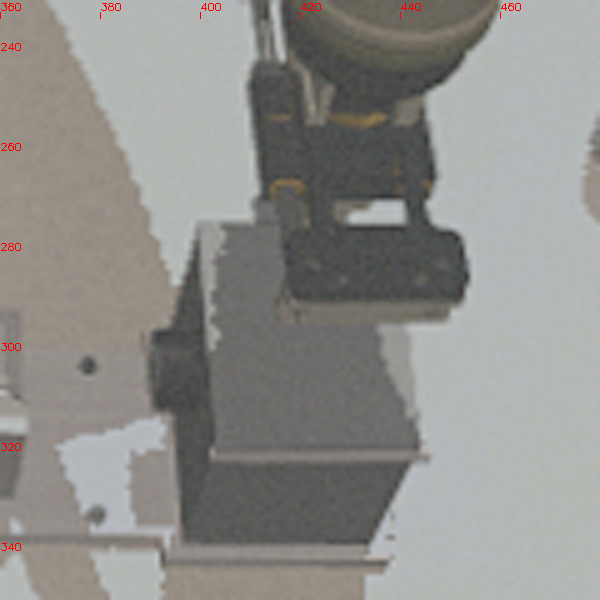

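View pics/wrist2.png

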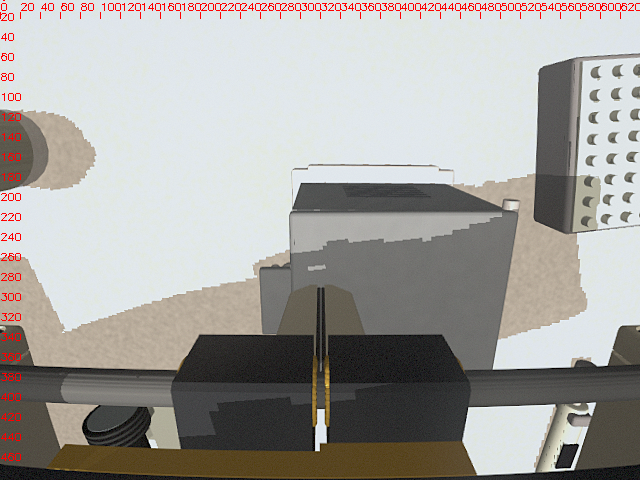

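The lid has followed the fingertips nearly shut and the force is now 7 N, so it is at the catch. I'll press on.

Emit:
send_rows:
  series:
    - {"wx":0,"wy":0,"wz":0,"dx":0,"dy":0,"dz":-0.6,"fingers":255}
    - {"wx":0,"wy":0,"wz":0,"dx":0,"dy":0,"dz":-0.6,"fingers":255}
    - {"wx":0,"wy":0,"wz":0,"dx":0,"dy":0,"dz":-0.5,"fingers":255}

```text
t: 3.33
tool_pos: [0.6422, 0.1688, 0.1192]
orientation: [2.341, 2.094, 0.022]
force: [-24.5, -5.6, 36.5]
opening: 0.0003
```

Emit:
send_rows:
  series:
    - {"wx":0,"wy":0,"wz":0,"dx":0,"dy":0,"dz":0.5,"fingers":255}
    - {"wx":0,"wy":0,"wz":0,"dx":0,"dy":0,"dz":3,"fingers":255}
    - {"wx":0,"wy":0,"wz":0,"dx":0,"dy":-1,"dz":4,"fingers":0}
    - {"wx":0,"wy":0,"wz":0,"dx":0,"dy":-3,"dz":2.8,"fingers":0}
    - {"wx":0,"wy":0,"wz":0,"dx":-0.5,"dy":-4,"dz":1,"fingers":0}
    - {"wx":0,"wy":0,"wz":0,"dx":-0.5,"dy":-4,"dz":0,"fingers":0}
    - {"wx":0,"wy":0,"wz":0,"dx":-0.5,"dy":-4,"dz":0,"fingers":0}
    - {"wx":0,"wy":0,"wz":0,"dx":-0.5,"dy":-3,"dz":0,"fingers":0}
    - {"wx":0,"wy":0,"wz":0,"dx":0,"dy":0,"dz":0,"fingers":0}

```text
t: 4.08
tool_pos: [0.6201, -0.0275, 0.2376]
orientation: [2.331, 2.098, 0.02]
force: [0.3, -0.1, -0.9]
opening: 0.0428
```

```bash
python3 - <<'E'
from h import *
np.set_printoptions(precision=4,suppress=True)
T=pose();print(T);np.save("Tw3.npy",T)
im=robot.read_camera("wrist")[:,:,::-1];cv2.imwrite("pics/wrist3.png",im)
im=robot.read_camera("scene")[:,:,::-1];cv2.imwrite("pics/scene3r.png",im)
crop(im,250,230,470,350,3.6,"pics/scene3.png",.7)
E
```

```text
[[ 0.1049  0.9944  0.013   0.6201]
 [ 0.9945 -0.105   0.0045 -0.0275]
 [ 0.0059  0.0124 -0.9999  0.2376]
 [ 0.      0.      0.      1.    ]]
```

View pics/scene3.png

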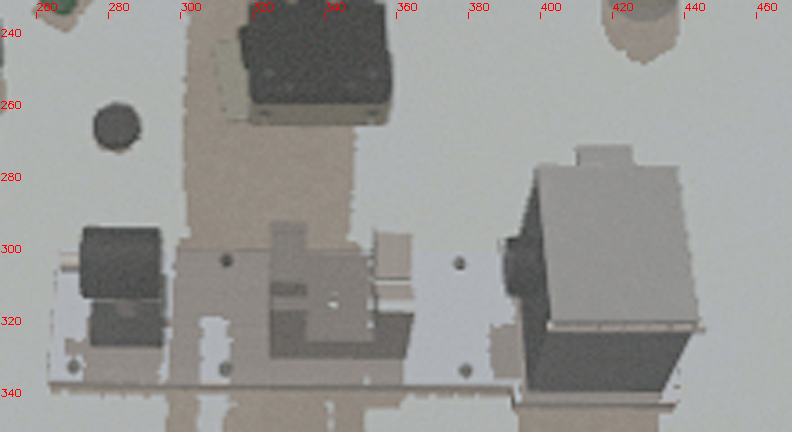

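View pics/wrist3.png

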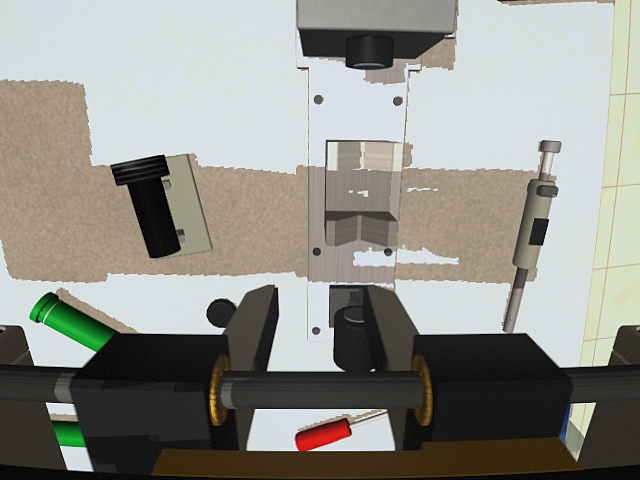

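The lid looks shut: its top face is level and its free edge sits at scene y≈277. The wrist view shows the V-block around (362,190), so I'll measure it there.

```bash
python3 - <<'E'
from h import *
im=cv2.imread("pics/wrist3.png");crop(im,300,85,420,265,4,"pics/c5.png",.8)
i2=cv2.imread("pics/scene3r.png")
np.set_printoptions(precision=4,suppress=True)
print("lid free edge z=.12:",plane("scene",[(396.5,277),(436,277),(400,321),(441,320.5)],.120))
E
```

```text
lid free edge z=.12: [[0.624  0.1196 0.12  ]
 [0.6342 0.2112 0.12  ]
 [0.7345 0.1053 0.12  ]
 [0.7439 0.1954 0.12  ]]
```

View pics/c5.png

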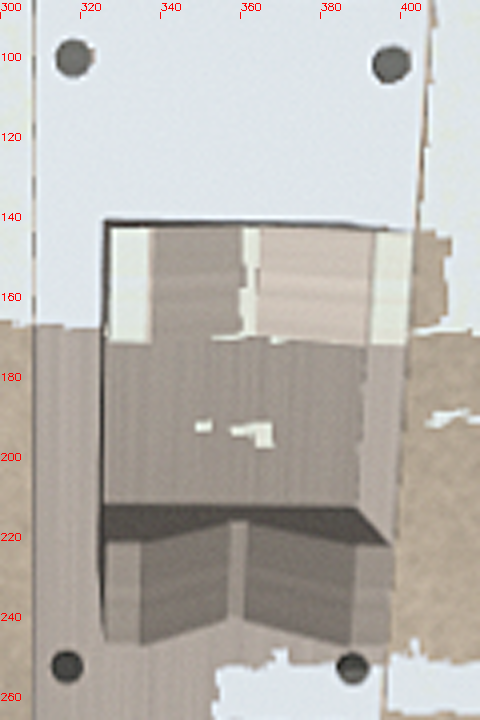

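```bash
python3 - <<'E'
from h import *
np.set_printoptions(precision=4,suppress=True)
T=np.load("Tw3.npy")
p=[(337.8,142),(393.2,142.5),(337.8,170.5),(392.8,171),(335,220.3),(389,220.3),(335.3,246),(389,246.5)]
P=plane("wrist",p,.085,T);print(P);print((P[::2]+P[1::2])/2, P[:,:2].mean(0))
o=plane("wrist",[(327,142),(403,142.5),(326.2,246),(398,246)],.085,T);print(o,o.mean(0))
print("bolts",plane("wrist",[(318,99.5),(397.5,101),(316.5,252),(388,252.5)],.012,T))
print(plane("wrist",[(318,99.5),(397.5,101),(316.5,252),(388,252.5)],.012,T).mean(0))
E
```

```text
[[ 0.6428  0.0415  0.085 ]
 [ 0.6892  0.0364  0.085 ]
 [ 0.6406  0.0179  0.085 ]
 [ 0.6876  0.0126  0.085 ]
 [ 0.6341 -0.0254  0.085 ]
 [ 0.6819 -0.0305  0.085 ]
 [ 0.6321 -0.0492  0.085 ]
 [ 0.6806 -0.055   0.085 ]]
[[ 0.666   0.0389  0.085 ]
 [ 0.6641  0.0153  0.085 ]
 [ 0.658  -0.028   0.085 ]
 [ 0.6564 -0.0521  0.085 ]] [ 0.6611 -0.0065]
[[ 0.6339  0.0425  0.085 ]
 [ 0.6975  0.0355  0.085 ]
 [ 0.6239 -0.0483  0.085 ]
 [ 0.6889 -0.0554  0.085 ]] [ 0.661  -0.0064  0.085 ]
bolts [[ 0.631   0.0823  0.012 ]
 [ 0.7104  0.0728  0.012 ]
 [ 0.612  -0.0774  0.012 ]
 [ 0.6917 -0.0868  0.012 ]]
[ 0.6613 -0.0023  0.012 ]
```

Emit:
send_rows:
  series:
    - {"wx":-0.004,"wy":0.013,"wz":0.03,"dx":-2.3,"dy":-3.1,"dz":0,"fingers":0}
    - {"wx":0,"wy":0,"wz":0.03,"dx":-2.3,"dy":-3.1,"dz":0,"fingers":0}
    - {"wx":0,"wy":0,"wz":0,"dx":-2.3,"dy":-3.1,"dz":0,"fingers":0}
    - {"wx":0,"wy":0,"wz":0,"dx":-2.3,"dy":-3.1,"dz":0,"fingers":0}
    - {"wx":0,"wy":0,"wz":0,"dx":-2.3,"dy":-3.1,"dz":0,"fingers":0}
    - {"wx":0,"wy":0,"wz":0,"dx":-2.3,"dy":-3.1,"dz":-1,"fingers":0}
    - {"wx":0,"wy":0,"wz":0,"dx":-2.3,"dy":-3.1,"dz":-2,"fingers":0}
    - {"wx":0,"wy":0,"wz":0,"dx":-2,"dy":-3,"dz":-2,"fingers":0}
    - {"wx":0,"wy":0,"wz":0,"dx":0,"dy":0,"dz":0,"fingers":0}
    - {"wx":0,"wy":0,"wz":0,"dx":0,"dy":0,"dz":0,"fingers":0}

```text
t: 5.02
tool_pos: [0.4376, -0.2634, 0.1821]
orientation: [-2.241, -2.192, -0.009]
force: [0.4, -0.8, -0.6]
opening: 0.093
```

```bash
python3 - <<'E'
from h import *
np.set_printoptions(precision=4,suppress=True)
T=pose();print(T);np.save("Tw4.npy",T)
im=robot.read_camera("wrist")[:,:,::-1];cv2.imwrite("pics/wrist4.png",im)
P=[(.434+.041*a,-.287+a,.045) for a in (-.064,0,.064)]
print(proj("wrist",P,T))
E
```

```text
[[ 0.0218  0.9998 -0.0005  0.4376]
 [ 0.9997 -0.0218  0.0086 -0.2634]
 [ 0.0086 -0.0007 -1.      0.1821]
 [ 0.      0.      0.      1.    ]]
[[317.2232 321.5327]
 [318.3871 255.6963]
 [319.7047 181.6508]]
```

View pics/wrist4.png

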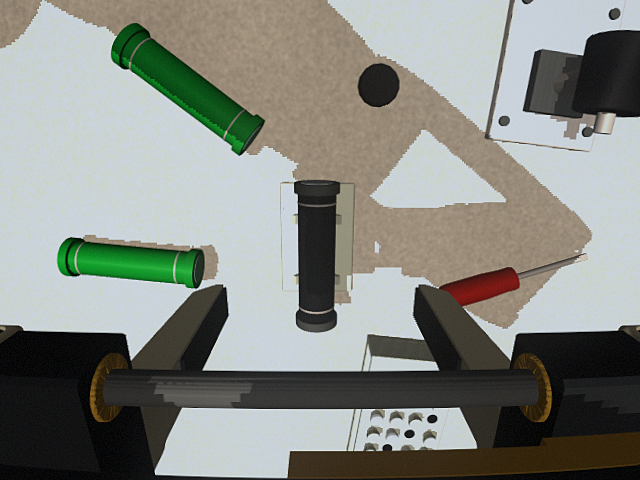

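```bash
python3 - <<'E'
from h import *
np.set_printoptions(precision=4,suppress=True)
T=np.load("Tw4.npy")
im=cv2.imread("pics/wrist4.png")
m=(im.max(2)<75).astype(np.uint8);m[:175]=0;m[335:]=0;m[:,:285]=0;m[:,:][:,350:]=0
for y in (184,190,200,240,270,300,312,318,326):
    x=np.where(m[y])[0];print(y,x.min(),x.max(),plane("wrist",[((x.min()+x.max())/2,y)],.047,T))
ys=np.where(m[:,317])[0];print(ys.min(),ys.max(),plane("wrist",[(317,ys.min())],.055,T),plane("wrist",[(317,ys.max())],.035,T))
E
```

```text
184 294 339 [[ 0.434  -0.2246  0.047 ]]
190 294 339 [[ 0.4339 -0.2295  0.047 ]]
200 298 335 [[ 0.4336 -0.2378  0.047 ]]
240 298 334 [[ 0.4323 -0.2722  0.047 ]]
270 299 334 [[ 0.4321 -0.2995  0.047 ]]
300 299 333 [[ 0.4309 -0.3282  0.047 ]]
312 297 335 [[ 0.4306 -0.3402  0.047 ]]
318 296 336 [[ 0.4304 -0.3463  0.047 ]]
326 298 334 [[ 0.4302 -0.3545  0.047 ]]
180 331 [[ 0.4346 -0.2203  0.055 ]] [[ 0.4307 -0.3668  0.035 ]]
```

Emit:
send_rows:
  series:
    - {"wx":-0.008,"wy":0,"wz":-0.013,"dx":-0.55,"dy":-2.35,"dz":-1,"fingers":0}
    - {"wx":0,"wy":0,"wz":0,"dx":0,"dy":0,"dz":-3,"fingers":0}
    - {"wx":0,"wy":0,"wz":0,"dx":0,"dy":0,"dz":-3,"fingers":0}
    - {"wx":0,"wy":0,"wz":0,"dx":0,"dy":0,"dz":-3,"fingers":0}
    - {"wx":0,"wy":0,"wz":0,"dx":0,"dy":0,"dz":-2,"fingers":0}
    - {"wx":0,"wy":0,"wz":0,"dx":0,"dy":0,"dz":0,"fingers":0}

```text
t: 5.57
tool_pos: [0.443, -0.2804, 0.0634]
orientation: [2.239, 2.191, 0.006]
force: [0.2, 0.4, -1.4]
opening: 0.0932
```

```bash
python3 - <<'E'
from h import *
np.set_printoptions(precision=4,suppress=True)
T=pose();print(T);np.save("Tw5.npy",T)
im=robot.read_camera("wrist")[:,:,::-1];cv2.imwrite("pics/wrist5.png",im)
E
```

```text
[[ 0.0218  0.9997  0.009   0.443 ]
 [ 0.9998 -0.0217 -0.0039 -0.2804]
 [-0.0037  0.009  -1.      0.0634]
 [ 0.      0.      0.      1.    ]]
```

View pics/wrist5.png

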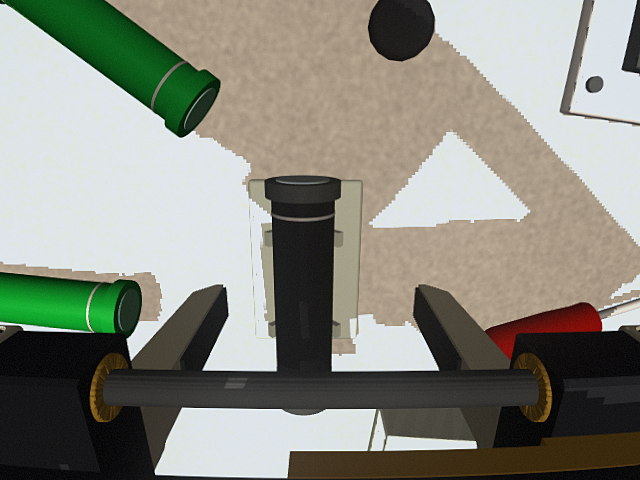

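Emit:
send_rows:
  series:
    - {"wx":0.004,"wy":0.009,"wz":-0.013,"dx":-1.1,"dy":-0.6,"dz":0,"fingers":70}
    - {"wx":0,"wy":0,"wz":0,"dx":0,"dy":0,"dz":-1.5,"fingers":70}
    - {"wx":0,"wy":0,"wz":0,"dx":0,"dy":0,"dz":-1.5,"fingers":70}
    - {"wx":0,"wy":0,"wz":0,"dx":0,"dy":0,"dz":0,"fingers":70}

```text
t: 5.95
tool_pos: [0.4378, -0.2881, 0.0429]
orientation: [2.248, 2.181, 0.001]
force: [-0.4, -0.0, -0.9]
opening: 0.071
```

```bash
python3 - <<'E'
from h import *
np.set_printoptions(precision=4,suppress=True)
T=pose();print(T)
im=robot.read_camera("wrist")[:,:,::-1];cv2.imwrite("pics/wrist6.png",im)
E
```

```text
[[ 0.0306  0.9995  0.0074  0.4378]
 [ 0.9995 -0.0305 -0.0063 -0.2881]
 [-0.0061  0.0076 -1.      0.0429]
 [ 0.      0.      0.      1.    ]]
```

View pics/wrist6.png

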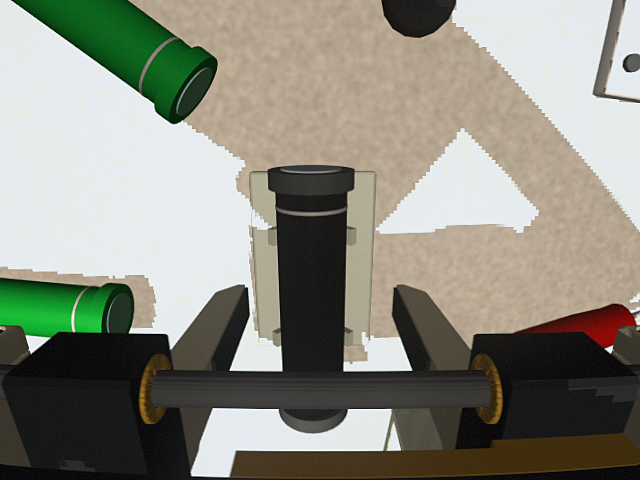

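Emit:
send_rows:
  series:
    - {"wx":0.006,"wy":0.007,"wz":-0.003,"dx":-0.6,"dy":0.1,"dz":-1,"fingers":70}
    - {"wx":0,"wy":0,"wz":0,"dx":-0.2,"dy":0,"dz":-0.8,"fingers":70}
    - {"wx":0,"wy":0,"wz":0,"dx":0,"dy":0,"dz":0,"fingers":70}

```text
t: 6.25
tool_pos: [0.4329, -0.29, 0.0308]
orientation: [2.252, 2.177, 0.002]
force: [0.6, 0.8, -1.0]
opening: 0.0676
```

Emit:
send_rows:
  series:
    - {"wx":0.003,"wy":0.003,"wz":0,"dx":-0.1,"dy":0.3,"dz":-0.6,"fingers":70}
    - {"wx":0,"wy":0,"wz":0,"dx":0,"dy":0,"dz":0,"fingers":70}

```text
t: 6.42
tool_pos: [0.4319, -0.2873, 0.0251]
orientation: [2.256, 2.179, 0.002]
force: [-1.2, -0.8, -1.9]
opening: 0.0674
```

```bash
python3 - <<'E'
from h import *
np.set_printoptions(precision=4,suppress=True)
T=pose();print(T)
im=robot.read_camera("scene")[:,:,::-1];crop(im,170,180,310,280,5,"pics/s7.png",.7)
E
```

```text
[[ 0.0344  0.9994  0.0044  0.4319]
 [ 0.9994 -0.0344 -0.0031 -0.2873]
 [-0.0029  0.0045 -1.      0.0251]
 [ 0.      0.      0.      1.    ]]
```

View pics/s7.png

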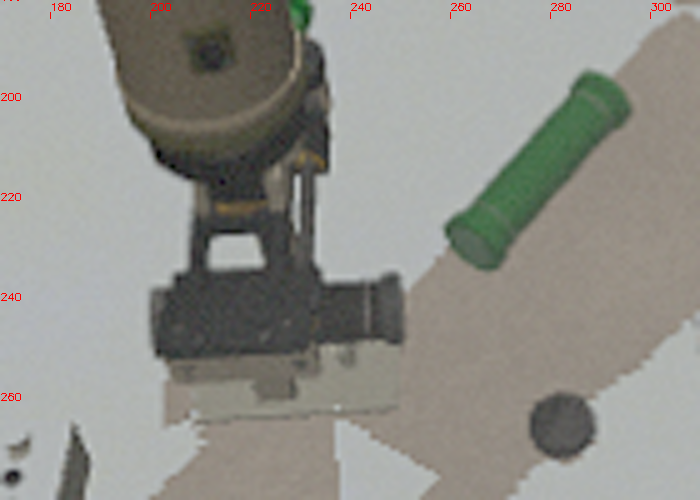

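Position and height are good. I'll close at 30 N.

Emit:
send_rows:
  newtons: 30
  series:
    - {"wx":0,"wy":0,"wz":0,"dx":0,"dy":0,"dz":0,"fingers":255}
    - {"wx":0,"wy":0,"wz":0,"dx":0,"dy":0,"dz":0,"fingers":255}
    - {"wx":0,"wy":0,"wz":0,"dx":0,"dy":0,"dz":0,"fingers":255}
    - {"wx":0,"wy":0,"wz":0,"dx":0,"dy":0,"dz":0,"fingers":255}
    - {"wx":0,"wy":0,"wz":0,"dx":0,"dy":0,"dz":0,"fingers":255}
    - {"wx":0,"wy":0,"wz":0,"dx":0,"dy":0,"dz":0,"fingers":255}

```text
t: 6.97
tool_pos: [0.4332, -0.2883, 0.0269]
orientation: [2.253, 2.177, 0.002]
force: [10.4, -0.0, 1.1]
opening: 0.032
```

Emit:
send_rows:
  series:
    - {"wx":0,"wy":0,"wz":0,"dx":0.1,"dy":0,"dz":0.5,"fingers":255}
    - {"wx":0,"wy":0,"wz":0,"dx":0,"dy":0,"dz":1.5,"fingers":255}
    - {"wx":0,"wy":0,"wz":0,"dx":0,"dy":0,"dz":2.5,"fingers":255}
    - {"wx":0,"wy":0,"wz":0,"dx":0,"dy":0,"dz":3,"fingers":255}
    - {"wx":0,"wy":0,"wz":0,"dx":0,"dy":0,"dz":3,"fingers":255}
    - {"wx":0,"wy":0,"wz":0,"dx":0,"dy":0,"dz":3,"fingers":255}
    - {"wx":0,"wy":0,"wz":0,"dx":0,"dy":0,"dz":0,"fingers":255}

```text
t: 7.55
tool_pos: [0.4297, -0.2843, 0.1644]
orientation: [-2.257, -2.181, 0.0]
force: [0.6, -0.9, -1.5]
opening: 0.0314
```

```bash
python3 - <<'E'
from h import *
np.set_printoptions(precision=4,suppress=True)
T=pose();print(T);np.save("T8.npy",T)
im=robot.read_camera("wrist")[:,:,::-1];cv2.imwrite("pics/wrist8.png",im)
im=robot.read_camera("scene")[:,:,::-1];crop(im,170,150,310,280,5,"pics/s8.png",.7)
E
```

```text
[[ 0.0341  0.9994 -0.0023  0.4297]
 [ 0.9994 -0.0341  0.0021 -0.2843]
 [ 0.002  -0.0024 -1.      0.1644]
 [ 0.      0.      0.      1.    ]]
```

View pics/wrist8.png

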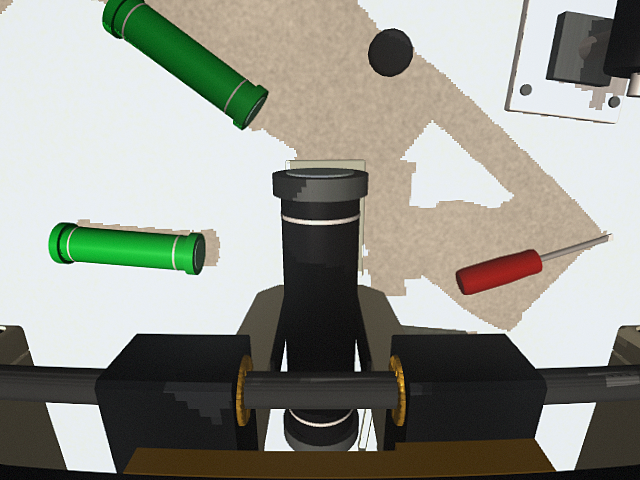

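View pics/s8.png

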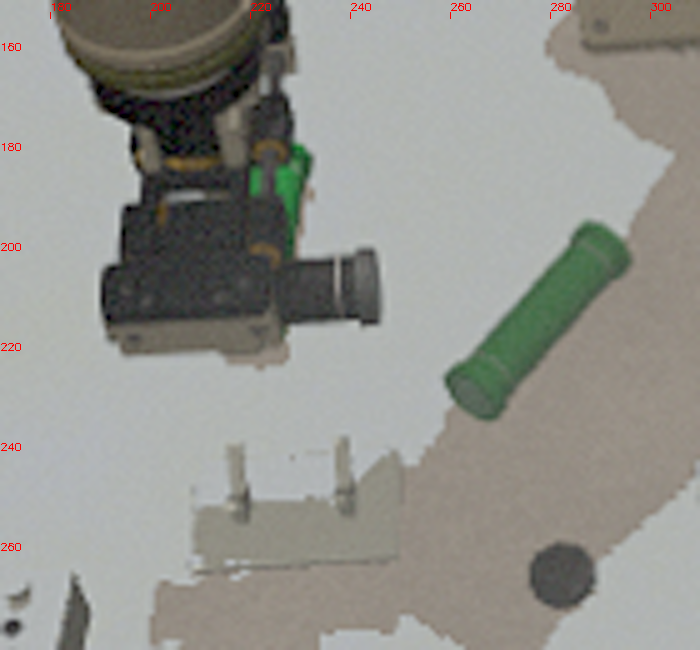

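```bash
python3 - <<'E'
from h import *
np.set_printoptions(precision=1,suppress=True)
T=np.load("T8.npy")
def w(p): return (T@np.r_[p,1])[:3]
for a in (.064,.056,.052,-.056,-.064):
    for r in (.019,):
        print(a,[proj("wrist",w((a,s*r,-.019)),T)[0] for s in (-1,1)],proj("wrist",w((a,0,-.019-r)),T)[0],proj("wrist",w((a,0,-.019+r)),T)[0])
im=cv2.imread("pics/wrist8.png");crop(im,230,150,410,460,2,"pics/c9.png",.5)
E
```

```text
0.064 [array([274.7, 174.9]), array([371.1, 174.9])] [323.2 181.6] [322.7 169.5]
0.056 [array([275.4, 195. ]), array([370.4, 194.9])] [323.2 204.5] [322.7 187.5]
0.052 [array([275.7, 204.8]), array([370. , 204.8])] [323.2 215.6] [322.7 196.3]
-0.056 [array([284.3, 419.3]), array([360.8, 419.3])] [322.8 450.6] [322.4 393.5]
-0.064 [array([284.9, 431.7]), array([360.2, 431.7])] [322.7 463.7] [322.4 405.3]
```

View pics/c9.png

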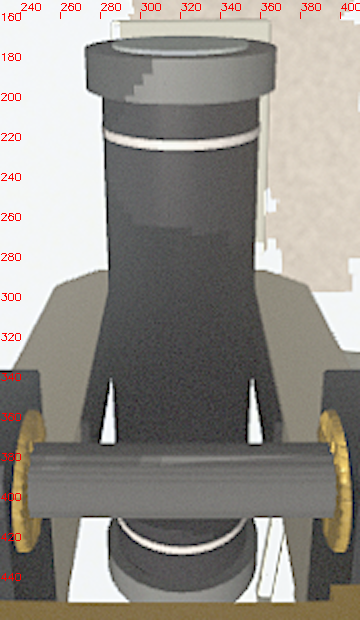

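Emit:
send_rows:
  series:
    - {"wx":0,"wy":0,"wz":0,"dx":1,"dy":1.2,"dz":1,"fingers":255}
    - {"wx":0,"wy":0,"wz":-0.01,"dx":2,"dy":2.4,"dz":0.5,"fingers":255}
    - {"wx":0,"wy":0,"wz":-0.01,"dx":2.5,"dy":3,"dz":0,"fingers":255}
    - {"wx":0,"wy":0,"wz":-0.01,"dx":2.5,"dy":3,"dz":0,"fingers":255}
    - {"wx":0,"wy":0,"wz":-0.01,"dx":2.5,"dy":3,"dz":0,"fingers":255}
    - {"wx":0,"wy":0,"wz":-0.01,"dx":2.5,"dy":3,"dz":0,"fingers":255}
    - {"wx":0,"wy":0,"wz":-0.01,"dx":2.5,"dy":3,"dz":0,"fingers":255}
    - {"wx":0,"wy":0,"wz":-0.01,"dx":2.5,"dy":3,"dz":0,"fingers":255}
    - {"wx":0,"wy":0,"wz":-0.01,"dx":2.5,"dy":3,"dz":0,"fingers":255}
    - {"wx":0,"wy":0,"wz":0,"dx":1.5,"dy":1.8,"dz":0,"fingers":255}
    - {"wx":0,"wy":0,"wz":0,"dx":0,"dy":0,"dz":0,"fingers":255}
    - {"wx":0,"wy":0,"wz":0,"dx":0,"dy":0,"dz":0,"fingers":255}

```text
t: 8.65
tool_pos: [0.6388, -0.0003, 0.1407]
orientation: [-2.32, -2.049, 0.038]
force: [-0.9, -1.2, -1.9]
opening: 0.0312
```

```bash
python3 - <<'E'
from h import *
np.set_printoptions(precision=4,suppress=True)
T=pose();print(T);np.save("T10.npy",T);print(robot.read_state()["q"],robot.read_state()["force"],robot.read_state()["wrist_torque"])
im=robot.read_camera("wrist")[:,:,::-1];cv2.imwrite("pics/wrist10.png",im)
E
```

```text
[[ 0.1239  0.9911 -0.0486  0.6388]
 [ 0.9922 -0.1231  0.0184 -0.0003]
 [ 0.0122 -0.0505 -0.9986  0.1407]
 [ 0.      0.      0.      1.    ]]
[-0.0891  0.3282  1.4042  0.0141  1.4593  0.0329] [-0.8882 -1.1991 -1.8813] [-0.2061  0.1367 -0.0239]
```

View pics/wrist10.png

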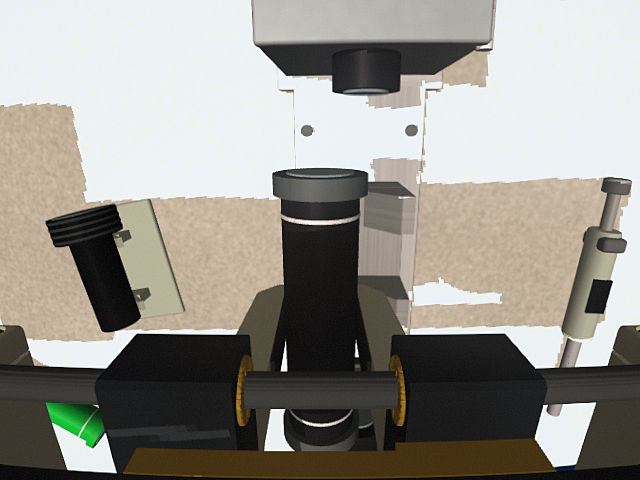

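Emit:
send_rows:
  series:
    - {"wx":-0.018,"wy":-0.048,"wz":0.01,"dx":1.2,"dy":-0.3,"dz":0.2,"fingers":255}
    - {"wx":0,"wy":0,"wz":0,"dx":1,"dy":-0.2,"dz":0.2,"fingers":255}
    - {"wx":0,"wy":0,"wz":0,"dx":0,"dy":0,"dz":0,"fingers":255}
    - {"wx":0,"wy":0,"wz":0,"dx":0,"dy":0,"dz":0,"fingers":255}

```text
t: 9.03
tool_pos: [0.655, -0.0092, 0.1376]
orientation: [-2.342, -2.083, 0.013]
force: [-0.1, -0.1, -3.5]
opening: 0.0308
```

```bash
cat > st.py <<'E'
from h import *
np.set_printoptions(precision=4,suppress=True)
T=pose();s=robot.read_state()
w=cv2.Rodrigues(np.array([[np.sin(.114),np.cos(.114),0],[np.cos(.114),-np.sin(.114),0],[0,0,-1]]).T@T[:3,:3].T)[0].ravel()
print("pos",T[:3,3],"turn to do",w,"dxyz cm to seat(no z)",(np.array([.662,-.0055,.066])-T[:3,3])*100,"F",s["force"],"M",s["wrist_torque"],s["opening"],s["t"])
E
python3 st.py
```

```text
pos [ 0.655  -0.0092  0.1376] turn to do [ 0.0004 -0.0111  0.0029] dxyz cm to seat(no z) [ 0.6952  0.3732 -7.1575] F [-0.1485 -0.0788 -3.5166] M [-0.2372  0.1673 -0.0511] 0.030834915711631612 9.0333
```

Emit:
send_rows:
  series:
    - {"wx":0,"wy":-0.011,"wz":0.003,"dx":0.7,"dy":0.35,"dz":0,"fingers":255}
    - {"wx":0,"wy":0,"wz":0,"dx":-0.2,"dy":0,"dz":-1.5,"fingers":255}
    - {"wx":0,"wy":0,"wz":0,"dx":-0.2,"dy":0,"dz":-1.5,"fingers":255}
    - {"wx":0,"wy":0,"wz":0,"dx":0,"dy":0,"dz":-1,"fingers":255}
    - {"wx":0,"wy":0,"wz":0,"dx":0,"dy":0,"dz":0,"fingers":255}

```text
t: 9.45
tool_pos: [0.6572, -0.0085, 0.0962]
orientation: [2.348, 2.085, 0.002]
force: [-0.5, -0.6, -3.7]
opening: 0.0311
```

```bash
python3 st.py; python3 - <<'E'
from h import *
T=pose();np.save("T11.npy",T)
im=robot.read_camera("wrist")[:,:,::-1];cv2.imwrite("pics/wrist11.png",im)
im=robot.read_camera("scene")[:,:,::-1];crop(im,250,230,460,350,3.8,"pics/s11.png",.7)
E
```

```text
pos [ 0.6572 -0.0085  0.0962] turn to do [0.0003 0.0019 0.0043] dxyz cm to seat(no z) [ 0.4829  0.298  -3.0166] F [-0.5086 -0.5555 -3.7091] M [-0.1494  0.1083 -0.0285] 0.03112965503231706 9.45
```

View pics/wrist11.png

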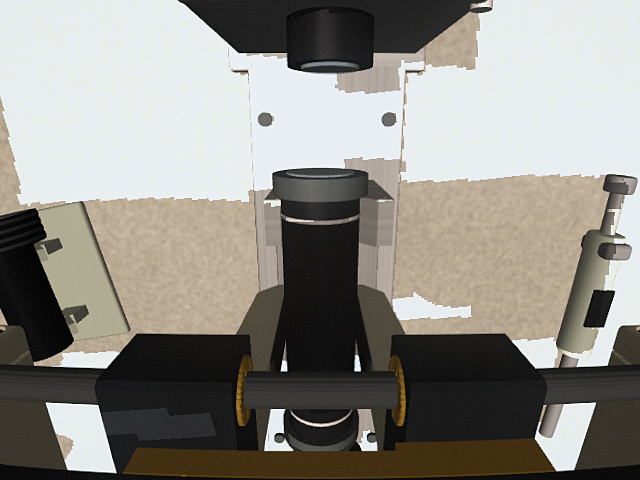

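View pics/s11.png

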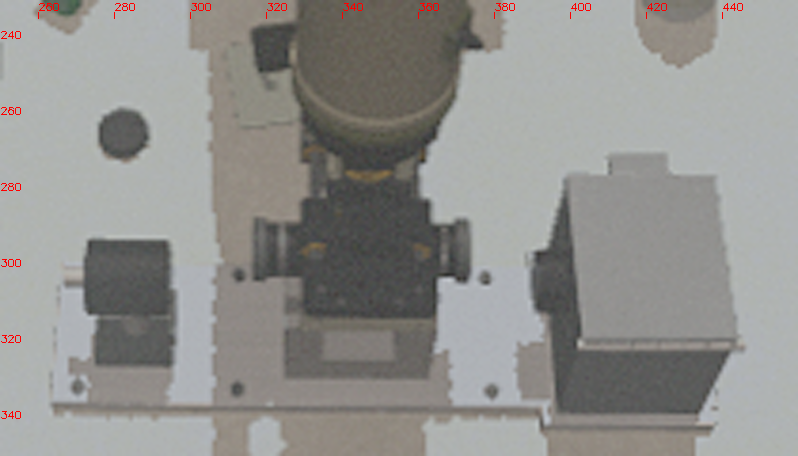

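```bash
python3 - <<'E'
from h import *
im=cv2.imread("pics/wrist11.png");crop(im,240,160,420,300,4.4,"pics/c11.png",.6)
E
```

```text
(no output)
```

View pics/c11.png

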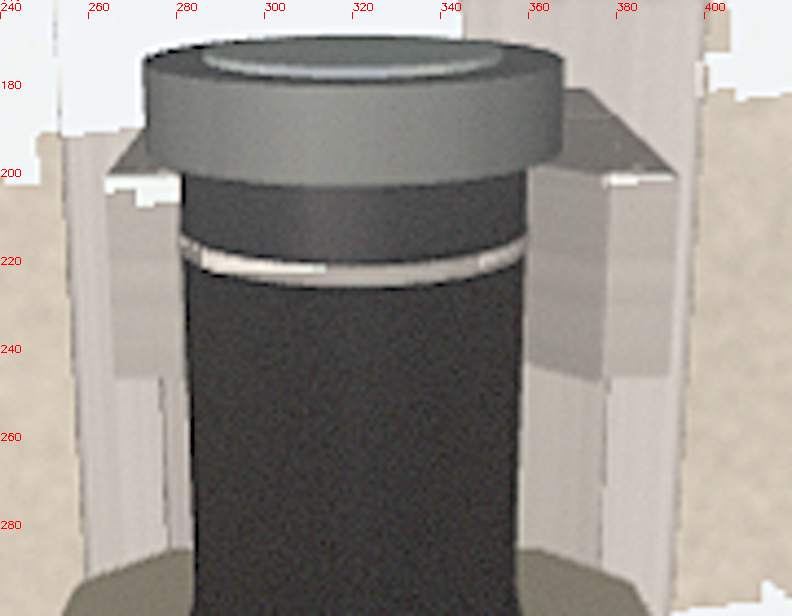

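```bash
python3 - <<'E'
from h import *
np.set_printoptions(precision=4,suppress=True)
T=np.load("T11.npy");Ti=np.linalg.inv(T)
def tl(p,z): P=plane("wrist",p,z,T); return np.c_[P,np.ones(len(P))]@Ti.T[:, :3], P
for nm,p,z in (("block",[(263.9,199.5),(393.9,199.5),(265.7,245.5),(392.3,245.5)],.085),("barrel ring",[(272.7,175),(368,175)],.1152),("barrel tube",[(280.9,205),(359.8,205),(284.1,280),(358,280)],.1152)):
    a,P=tl(p,z); print(nm,"tool xy\n",a[:,:2],"mid",(a[::2,:2]+a[1::2,:2])/2,"world mid",(P[::2]+P[1::2])/2)
E
```

```text
block tool xy
 [[ 0.0484 -0.0283]
 [ 0.0483  0.0347]
 [ 0.025  -0.0285]
 [ 0.0249  0.0352]] mid [[0.0484 0.0032]
 [0.0249 0.0034]] world mid [[0.666  0.0392 0.085 ]
 [0.6635 0.0159 0.085 ]]
barrel ring tool xy
 [[ 0.0639 -0.0197]
 [ 0.0639  0.0178]] mid [[ 0.0639 -0.001 ]] world mid [[0.6637 0.0551 0.1152]]
barrel tube tool xy
 [[ 0.0519 -0.0169]
 [ 0.0518  0.0149]
 [ 0.0192 -0.0165]
 [ 0.0191  0.0152]] mid [[ 0.0518 -0.001 ]
 [ 0.0191 -0.0007]] world mid [[0.6623 0.0431 0.1152]
 [0.6587 0.0106 0.1152]]
```

Emit:
send_rows:
  series:
    - {"wx":0,"wy":0.002,"wz":0.003,"dx":0.45,"dy":0.25,"dz":-0.5,"fingers":255}
    - {"wx":0,"wy":0,"wz":0,"dx":0,"dy":0,"dz":-0.7,"fingers":255}
    - {"wx":0,"wy":0,"wz":0,"dx":0,"dy":0,"dz":0,"fingers":255}

```text
t: 9.8
tool_pos: [0.6652, -0.0059, 0.0884]
orientation: [2.342, 2.087, 0.007]
force: [-0.3, 0.8, -2.8]
opening: 0.0313
```

```bash
python3 st.py
```

```text
pos [ 0.6652 -0.0059  0.0884] turn to do [0.0008 0.0065 0.001 ] dxyz cm to seat(no z) [-0.3189  0.0422 -2.2408] F [-0.3294  0.7729 -2.8175] M [-0.099   0.1062 -0.0002] 0.03128640879412768 9.8
```

Emit:
send_rows:
  series:
    - {"wx":0,"wy":0.007,"wz":0,"dx":-0.35,"dy":0,"dz":-0.4,"fingers":255}
    - {"wx":0,"wy":0,"wz":0,"dx":-0.1,"dy":0,"dz":-0.5,"fingers":255}
    - {"wx":0,"wy":0,"wz":0,"dx":0,"dy":0,"dz":0,"fingers":255}

```text
t: 10.05
tool_pos: [0.6612, -0.0057, 0.0793]
orientation: [2.344, 2.09, -0.001]
force: [-0.0, -0.6, -3.4]
opening: 0.0315
```

```bash
python3 st.py
```

```text
pos [ 0.6612 -0.0057  0.0793] turn to do [0.0009 0.0002 0.0006] dxyz cm to seat(no z) [ 0.0817  0.0225 -1.3336] F [-0.0102 -0.6081 -3.4433] M [-0.1557  0.0819  0.0388] 0.03146280104059356 10.05
```

Emit:
send_rows:
  series:
    - {"wx":0,"wy":0,"wz":0,"dx":0,"dy":0,"dz":-0.4,"fingers":255}
    - {"wx":0,"wy":0,"wz":0,"dx":-0.05,"dy":0,"dz":-0.4,"fingers":255}
    - {"wx":0,"wy":0,"wz":0,"dx":0,"dy":0,"dz":0,"fingers":255}

```text
t: 10.3
tool_pos: [0.6605, -0.0057, 0.0704]
orientation: [2.344, 2.09, -0.001]
force: [-0.0, -0.8, -2.8]
opening: 0.0312
```

```bash
python3 st.py
```

```text
pos [ 0.6605 -0.0057  0.0704] turn to do [0.001  0.0001 0.0006] dxyz cm to seat(no z) [ 0.1531  0.0227 -0.4448] F [-0.0357 -0.8197 -2.8468] M [-0.131   0.0993  0.0263] 0.03120126265390252 10.3
```

Emit:
send_rows:
  series:
    - {"wx":0,"wy":0,"wz":0,"dx":0.1,"dy":0,"dz":-0.15,"fingers":255}
    - {"wx":0,"wy":0,"wz":0,"dx":0,"dy":0,"dz":-0.15,"fingers":255}
    - {"wx":0,"wy":0,"wz":0,"dx":0,"dy":0,"dz":0,"fingers":255}

```text
t: 10.55
tool_pos: [0.6616, -0.0058, 0.0672]
orientation: [2.344, 2.09, -0.001]
force: [0.5, 0.1, -2.6]
opening: 0.0313
```

```bash
python3 st.py
```

```text
pos [ 0.6616 -0.0058  0.0672] turn to do [0.001  0.0003 0.0006] dxyz cm to seat(no z) [ 0.0375  0.0251 -0.1209] F [ 0.5017  0.0975 -2.5556] M [-0.1275  0.1055 -0.0411] 0.031268263611894005 10.55
```

Emit:
send_rows:
  series:
    - {"wx":0,"wy":0,"wz":0,"dx":0,"dy":0,"dz":-0.15,"fingers":255}
    - {"wx":0,"wy":0,"wz":0,"dx":0,"dy":0,"dz":0,"fingers":255}

```text
t: 10.72
tool_pos: [0.662, -0.0057, 0.0674]
orientation: [2.344, 2.089, 0.0]
force: [-0.3, -0.1, -2.1]
opening: 0.0312
```

Emit:
send_rows:
  series:
    - {"wx":0,"wy":0,"wz":0,"dx":0,"dy":0,"dz":-0.25,"fingers":255}

```text
t: 10.8
tool_pos: [0.6622, -0.0057, 0.067]
orientation: [2.344, 2.089, 0.001]
force: [-17.0, 1.0, 26.3]
opening: 0.0312
```

```bash
python3 st.py;python3 - <<'E'
from h import *
print(robot.read_camera("top").shape)
E
python3 st.py
```

```text
pos [ 0.6622 -0.0057  0.067 ] turn to do [0.001  0.0015 0.0008] dxyz cm to seat(no z) [-0.0221  0.0193 -0.0978] F [-17.0488   0.9873  26.294 ] M [ 0.0311  2.657  -0.0632] 0.031244082012848742 10.8
(480, 640, 3)
pos [ 0.6622 -0.0057  0.0671] turn to do [0.0011 0.0015 0.0007] dxyz cm to seat(no z) [-0.0204  0.0206 -0.1109] F [-10.1324   0.5385  11.8982] M [-0.1067  1.6208 -0.042 ] 0.031239325384121608 10.85
```

Emit:
send_rows:
  series:
    - {"wx":0,"wy":0,"wz":0,"dx":-0.1,"dy":0,"dz":-0.1,"fingers":255}

```text
t: 10.93
tool_pos: [0.6617, -0.0057, 0.0673]
orientation: [2.343, 2.089, 0.002]
force: [-0.5, -0.4, -2.4]
opening: 0.0307
```

```bash
python3 st.py;python3 - <<'E'
from h import *
print(robot.read_camera("top").shape)
E
python3 st.py
```

```text
pos [ 0.6617 -0.0057  0.0673] turn to do [0.0012 0.0028 0.0007] dxyz cm to seat(no z) [ 0.0253  0.0223 -0.1294] F [-0.5153 -0.4139 -2.3859] M [-0.1634  0.1584 -0.013 ] 0.030686912016322378 10.9333
(480, 640, 3)
pos [ 0.6617 -0.0057  0.067 ] turn to do [0.0012 0.0029 0.0006] dxyz cm to seat(no z) [ 0.0308  0.0184 -0.1024] F [ 0.824  -0.2227  3.9774] M [-0.0239  0.1378 -0.0783] 0.03126755720351984 10.9833
```

Emit:
send_rows:
  series:
    - {"wx":0,"wy":0.002,"wz":0,"dx":-0.04,"dy":0,"dz":-0.15,"fingers":255}

```text
t: 11.07
tool_pos: [0.6619, -0.0057, 0.0668]
orientation: [2.343, 2.089, 0.002]
force: [-6.4, 0.1, 12.5]
opening: 0.0315
```

```bash
cat >st2.py <<'E'
import subprocess
from h import *
for k in range(3):
    s=robot.read_state(); print(np.round(s["t"],3),np.round(s["tool_pos"],4),np.round(s["force"],1),np.round(s["wrist_torque"],2))
    if k<2: im=robot.read_camera("scene")
E
python3 st2.py
```

```text
11.067 [ 0.6619 -0.0057  0.0668] [-6.4  0.1 12.5] [ 0.03  1.14 -0.14]
11.117 [ 0.6618 -0.0057  0.0669] [-4.5  1.   8.2] [-0.01  0.86 -0.19]
11.167 [ 0.6618 -0.0057  0.0668] [-5.   1.6  9.2] [-0.03  0.85 -0.2 ]
```

Emit:
send_rows:
  series:
    - {"wx":0,"wy":0,"wz":0,"dx":-0.09,"dy":0,"dz":-0.2,"fingers":255}

```text
t: 11.25
tool_pos: [0.6619, -0.0056, 0.0668]
orientation: [2.343, 2.088, 0.004]
force: [-6.8, 1.0, 14.0]
opening: 0.0314
```

```bash
python3 st2.py
```

```text
11.25 [ 0.6619 -0.0056  0.0668] [-6.8  1.  14. ] [-0.06  1.11 -0.12]
11.3 [ 0.6619 -0.0057  0.0668] [-5.1  0.6 11.2] [-0.02  0.97 -0.19]
11.35 [ 0.6619 -0.0057  0.0668] [-4.3  0.3 11.3] [-0.03  0.95 -0.15]
```

Emit:
send_rows:
  series:
    - {"wx":0,"wy":0.003,"wz":0,"dx":-0.16,"dy":0,"dz":-0.22,"fingers":255}

```text
t: 11.43
tool_pos: [0.6619, -0.0057, 0.0668]
orientation: [2.342, 2.087, 0.004]
force: [-0.9, 0.7, 10.4]
opening: 0.0309
```

```bash
python3 st2.py; python3 st.py
```

```text
11.433 [ 0.6619 -0.0057  0.0668] [-0.9  0.7 10.4] [-0.02  0.18 -0.13]
11.483 [ 0.6619 -0.0057  0.0668] [-2.9  1.1 10.5] [-0.04  0.51 -0.18]
11.533 [ 0.6619 -0.0057  0.0668] [-2.1  0.9  8.9] [-0.02  0.5  -0.16]
pos [ 0.6619 -0.0057  0.0668] turn to do [0.0013 0.0049 0.0011] dxyz cm to seat(no z) [ 0.0128  0.0197 -0.0847] F [-2.1248  0.8799  8.8603] M [-0.024   0.498  -0.1649] 0.03083171455378569 11.5333
```

Emit:
send_rows:
  newtons: 45
  series:
    - {"wx":0,"wy":0.003,"wz":0,"dx":-0.24,"dy":0,"dz":-0.3,"fingers":255}

```text
t: 11.62
tool_pos: [0.6619, -0.0057, 0.0668]
orientation: [2.341, 2.086, 0.007]
force: [-0.1, 2.0, 15.6]
opening: 0.0311
```

```bash
python3 st2.py; python3 st.py
```

```text
11.617 [ 0.6619 -0.0057  0.0668] [-0.1  2.  15.6] [ 0.03  0.2  -0.16]
11.667 [ 0.6619 -0.0057  0.0668] [-0.3  0.9 11.4] [ 0.03  0.23 -0.21]
11.717 [ 0.6619 -0.0057  0.0668] [-1.3  1.1 12.2] [ 0.03  0.35 -0.17]
pos [ 0.6619 -0.0057  0.0668] turn to do [0.0015 0.0075 0.0012] dxyz cm to seat(no z) [ 0.0093  0.0197 -0.0838] F [-1.2581  1.0795 12.2387] M [ 0.0307  0.3452 -0.1677] 0.030840539127422375 11.7167
```

Emit:
send_rows:
  series:
    - {"wx":0,"wy":0.003,"wz":0,"dx":-0.3,"dy":0,"dz":-0.36,"fingers":255}

```text
t: 11.8
tool_pos: [0.662, -0.0057, 0.0668]
orientation: [2.339, 2.084, 0.011]
force: [0.6, 1.4, 15.8]
opening: 0.0312
```

```bash
python3 st2.py; python3 st2.py; python3 st.py; python3 - <<'E'
from h import *
im=robot.read_camera("scene")[:,:,::-1];crop(im,250,230,460,350,3.8,"pics/s12.png",.7)
im=robot.read_camera("wrist")[:,:,::-1];crop(im,180,0,440,460,1.3,"pics/w12.png",.6)
im=robot.read_camera("top")[:,:,::-1];cv2.imwrite("pics/t12.png",im)
E
python3 st2.py
```

```text
11.8 [ 0.662  -0.0057  0.0668] [ 0.6  1.4 15.8] [ 0.07  0.21 -0.14]
11.85 [ 0.662  -0.0057  0.0668] [ 0.3  0.7 12. ] [ 0.06  0.05 -0.16]
11.9 [ 0.662  -0.0057  0.0668] [ 0.5  0.5 13.3] [ 0.01  0.13 -0.15]
11.9 [ 0.662  -0.0057  0.0668] [ 0.5  0.5 13.3] [ 0.01  0.13 -0.15]
11.95 [ 0.662  -0.0057  0.0668] [ 0.4  1.  12.4] [ 0.04  0.13 -0.17]
12.0 [ 0.6619 -0.0057  0.0668] [-0.2  1.1 13.7] [ 0.07  0.15 -0.16]
pos [ 0.6619 -0.0057  0.0668] turn to do [0.0016 0.0113 0.0013] dxyz cm to seat(no z) [ 0.006   0.0193 -0.0779] F [-0.2237  1.1278 13.7451] M [ 0.0678  0.1497 -0.1609] 0.03118733803939767 12.0
12.15 [ 0.662  -0.0057  0.0668] [-0.1  0.  13.2] [ 0.08  0.22 -0.14]
12.2 [ 0.662  -0.0057  0.0668] [-0.7  1.5 13.8] [ 0.03  0.18 -0.16]
12.25 [ 0.662  -0.0057  0.0668] [ 0.6  1.1 13.2] [ 0.07  0.25 -0.18]
```

View pics/s12.png

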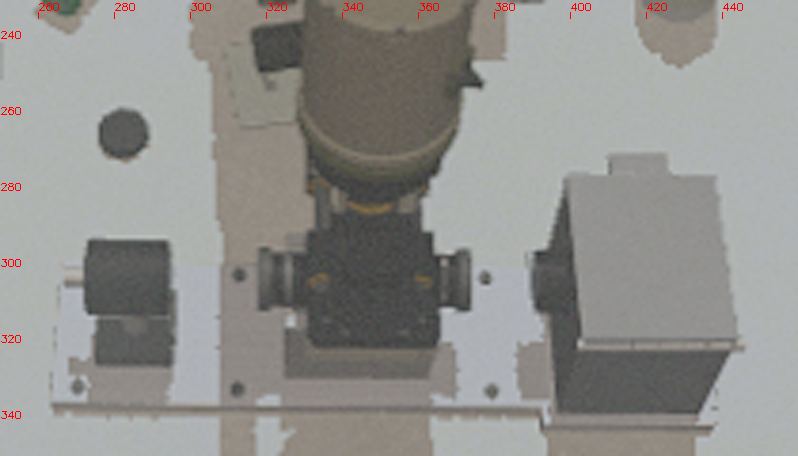

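View pics/w12.png

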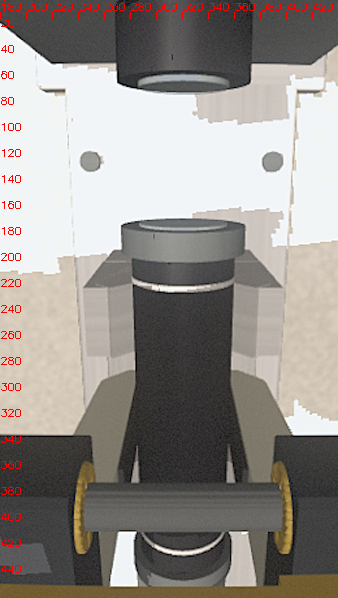

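View pics/t12.png

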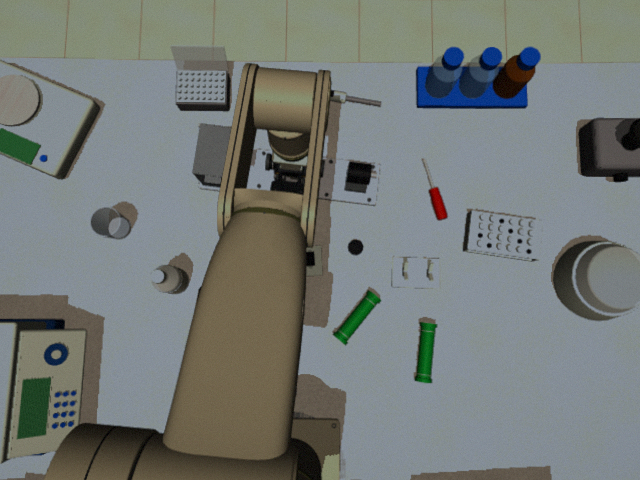

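```bash
python3 -c "
from plant import robot
print(robot.close_job()); s=robot.read_state(); print(s['t'],s['force'],s['tool_pos'],s['opening'])"
```

```text
the job is handed in; nothing more can be done
None
the job is handed in; nothing more can be done
```

I shut the lamp lid first, then laid the long lens barrel in the V-block. I handed the job in at about 12.3 s, still gripping the barrel and pressing it down.

**Lid:** The force read 7 N near the catch. It then peaked at about 36 N down and 24 N sideways at the stop, pressed by the closed fingertips. Afterwards the scene camera showed the lid level, with its upper face fitting the shut height and length.

**Barrel:**
- **Push:** The downward reading was steady at 13–14 N. With the load-cell offset and the barrel's weight added, I estimate 15–17 N on the V.
- **Centring:** The sideways force was within 1 N of zero, so the barrel bears on both faces. The first touch was off centre on the far face, about 26 N down and 17 N sideways, so I eased it across.
- **Position:** The tool did not move as I increased the push. In the last wrist and scene pictures, both end rings are clear of the block.
- **Height:** The axis reads about 0.8 mm above the nominal 85 mm. I put this down to the height at which it was gripped.

In the last pictures the bystanders I could see had not moved. The arm hides the hood lens and its rest in the final top view; the scene view shows part of them, in their place.

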